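Clamp the porcelain jar in its carry case

ROBOT

A 6-joint arm with a two-finger parallel gripper is mounted at the origin on the work surface. World frame = base frame: x ahead of the robot, y to its left, z up, the work surface at z = 0. Lengths are in m, angles in rad, forces in N, time in s.
With the tool pointing down it reaches from about 0.375 to 0.925 m from the base axis. Payload 5.7 kg.
Tool frame: the origin (TCP) lies on the centre line of the jaws, within the pads' length; the fingertips stand r.tip_extent ahead of it and the grasp point (between the pads) lies 8 mm behind it (r.tip_extent is the distance from the TCP to the fingertips, in m); z points along the fingers, y is the line along which they close (so a half turn about z gives the same grasp; the last joint's range is limited). The gripper opens to 85 mm and grips with 20 to 120 N. Pads are 22 mm wide; open, the fingers measure 114 mm over their backs; the gripper's body (76 mm by 85 mm) begins 54 mm behind the grasp point. The pads swing forward as they close: fully open they stand 13 mm farther back than shut.
Start: joints at [1.188, 0.359, 1.51, -0, 1.272, -0.115], TCP at [0.159, 0.579, 0.242] pointing down, gripper open.
Joint ranges: [-2.97, 2.97], [-1.01, 2.36], [0.21, 2.38], [-0.96, 4.11], [0.2, 2.71], [-2.98, 2.98]. Speed limits (rad/s): [2.39, 2.39, 3.14, 3.14, 3.14, 3.14].

INTERFACE

Orientations are given as [roll, pitch, yaw] about the fixed x, y, z axes, in that order (R = Rz(yaw) Ry(pitch) Rx(roll)).
In Python, from bench import r gives the robot as it stands.
- The arm moves only by the tool move_arm, never from a script. Its argument "motion" is a list of rows, each a list of 2 entries, a list of its own where there are three numbers: the shift along the world's x, y, z in units of 30 mm (1.0 is 30 mm), then the turn, a rotation vector about the world's x, y, z in units of 5 degrees (1.0 is 5 degrees). A call has 1 to 20 rows; each row is the pose to reach, as a shift and turn from the pose commanded when the call began; what a row does not reach only later rows make up. A row lasts 1/12 s, in which the tool goes at most 41.7 mm and 7.16 degrees, less where a joint would pass 70% of its speed; a pose out of reach is approached as far as the arm can. A call with a gripper value outside its range is refused whole. "gripper" is the opening in per cent of the stroke, from 0 (shut) to 100 (fully open), set as the call begins (left out, the last holds). The fingers move at their own pace and stop on an object; the grip force is fixed at half the most. Time passes only in rows, so rows that repeat a pose let the fingers close. It gives the time, the measured TCP pose, the force, the opening and the grip force at its end, in the units of the state.
- r.state(): the state, without advancing time (a new reading comes with each control period).
- r.snapshot(name): name is "scene" or "top" or "wrist"; returns a dict with "image" (480x640x3 uint8, red, green, blue), "camera_matrix" (3x3 intrinsics, pixels), "eye" and "orientation" of the camera in the world; the wrist camera has in their place "hand_eye" (4x4, takes a point from camera to tool coordinates, whose origin is the TCP and whose axes are the flange's). Camera axes: x right, y up, looking along -z (the intrinsics and any distortion apply to the point x, -y, -z); pixel columns grow to the right and rows downward; lengths in m; the calibration is good to about 2 mm. A picture is of the moment at which its call begins: read the wrist's pose just before it. There is no depth.
- r.sign_off(): hands the job in; it is judged then, once.
The state is a dict: "time_s": time; "qpos": joint angles; "joint_vel": joint speeds; "effort": joint torques, N m; "eef_pos": TCP position; "orientation": TCP orientation; "force": force on the tool from outside, world axes, zero at the start; "ft_torque": the same for the moment, N m; "gripper_width": finger opening in m; "finger_force": force on a finger pad.
Only numpy, scipy, OpenCV 4.12 (cv2) and the standard library are available. Lean on these libraries where they do the work, as an engineer would, in place of code of your own. Each camera call takes 0.05 s, during which the arm holds its last target. There are 200 camera calls.

TASK

Lift the lid of the blue carry case by its white bar until it stands open on its stop. Then squeeze the orange trigger fully against the black grip again and again, so that the ratchet walks the red jaw forward and presses the white porcelain jar firmly against the cork-faced stop: the jaw's spring must be pushed in part of the way, but never all the way, which would crush the jar. Move jaw and jar with the trigger only, leave the other tableware alone, and finish while still holding the trigger squeezed in.

Things in the scene. Friction and masses are not known exactly. Their poses are not given: they have to be found in the camera images.
- case: fixed blue plastic carry case, 400 mm long (its x), 180 mm wide (its y), walls 75 mm high and 5 mm thick, floor 5 mm thick; origin at the centre of its underside on the table. A ratchet clamp is built into it along the centre line (y = 0): going along +x come the trigger, the fixed grip, the jaw, the jar, the stop. It does not move.
- lid (a joint): angle of the light blue lid (a shell 400 x 180 x 85 mm, 0.4 kg, top 160 mm above the table when shut), rad: 0 shut, 1.8 open against its stop (leaning outwards). Turning about the case's +x axis. Beyond about 1.0 it falls open by itself, slowly; below that it falls shut.
- lid_bar (a point): middle of the lid's white lifting bar: round, 10 mm thick, 100 mm long, parallel to the case's x, standing 42 mm out from the lid's front (+y) edge and 20 mm above the lid's top, so that it can be pinched from above with fingers on its +y and -y sides, all the way as the lid swings
- lid_hinge (a point): point on the hinge line, which runs along the case's x at the rim of its -y wall, 75 mm above the table. The bar's middle is 222 mm towards +y and 105 mm above it when shut (radius 246 mm).
- trigger_grip (a point): centre of the orange trigger blade, 118 mm above the table at rest. Blade 10 mm thick (case x), 36 mm wide (case y), from 78 to 141 mm above the table; at rest leaning 0.135 rad to -x. Take blade and fixed grip together from above, one finger behind (-x of) the blade, one in front (+x) of the fixed grip, closing along the case's x.
- trigger_angle (a joint): trigger angle, rad: 0 at rest, 0.29 fully in (own end stop; blade then 1 to 2 mm from the fixed grip). Pivot 102 mm below trigger_grip, so the blade travels 30 mm to +x. A spring returns it (3 to 5 N at the blade); pushing the jaw adds about 0.45 of the jaw's force. A full squeeze moves the bar up to 13 mm; teeth are 7 mm apart and one full pump gains one tooth; on letting go the bar slips back to the last caught tooth.
- trigger: the orange trigger with its steel legs as a part; its origin lies on the pivot, 15.5 mm above the table
- fixed_grip (a point): centre of the fixed black grip, 118 mm above the table: upright plate 10 mm thick (case x), 36 mm wide, from 82 to 140 mm above the table; does not move. From the trigger's centre at rest it lies 41 mm towards +x.
- ram (a joint): how far the toothed bar with the jaw has walked forward (+x), m: 0 to 0.075. It only goes back by up to a tooth.
- jaw_spring (a joint): how far the red jaw plate is pushed back on its spring, m: 0 free, 0.026 fully in. 1.1 N per mm: the clamping force on the jar is 1100 times this value.
- jaw: the red jaw plate, 10 x 60 x 56 mm, sprung on the end of the bar
- jaw_face (a point): middle of the jaw's front (+x) face, 46 mm above the table
- jar: white square porcelain jar, 70 x 70 mm, 76 mm high with a wooden lid and knob to 96 mm, about 0.45 kg, loose on the case floor; origin at the centre of its underside
- jar_center (a point): centre of the jar, 38 mm above its underside
- stop: fixed end stop, 30 x 80 x 66 mm, cork on the side towards the jar; origin at the centre of its underside; it stands at a different place along the case each time
- stop_face (a point): middle of the stop's cork face, which looks to the case's -x; the jar starts a few mm away from it
- salt: white salt shaker, 28 mm wide, 59 mm high, in the case near its +y wall, beside the jaw or jar, to be left alone
- pepper: black pepper shaker, same size, in the case near its -y wall, beside the jaw or jar, to be left alone
- tumbler0: upturned clear tumbler, 74 mm wide, 130 mm high, on the tray to the left (+y) of the case, to be left alone
- tumbler1: upturned tumbler like the first, on the left tray, to be left alone
- tumbler2: upturned tumbler like the first, on the tray to the right (-y), to be left alone
- mug_orange: orange mug, 76 mm wide, 85 mm high, on the left tray, to be left alone
- mug_black: black mug, 76 mm wide, 85 mm high, on the tray to the right (-y), to be left alone

How it is judged:
On the way, in this order (a step that is already met when the one before it is completed fails the run):
1. the lid stands open on its stop (value of joint lid above 1.72 rad and contact force between jaw and jar below 1 N), for 0.3 s.
2. pumping has walked the jaw up to the jar and it presses on it (value of joint ram above 0.015 m and contact force between jaw and jar above 2 N), for 0.1 s.
At the end, for the whole second after the job is handed in: Lid open on its stop (over 1.72 rad); fingers still press the trigger blade (over 1.5 N), squeezed in over 0.1 rad; jaw presses the jar with 4 to 27 N, its spring in by under 24.5 mm; jar upright, square to the case (within 0.08 rad), still, and pressed on the stop (over 2 N) (value of joint lid above 1.72 rad and value of joint trigger_angle above 0.1 rad and contact force between the fingers and trigger above 1.5 N and contact force between jaw and jar between 4 and 27 N and contact force between jar and stop above 2 N and angle between jar's own z axis and vertical below 0.08 rad and angle between the x axis of jar and the x axis of case, either way round below 0.08 rad and linear speed of jar below 0.01 m/s and value of joint jaw_spring below 0.0245 m); the arm keeps its last pose, push and grip.
It fails at once if the jar is crushed: the jaw presses on it with more than 32 N (contact force between jaw and jar above 32 N).
It fails at once if the robot pushes the jaw or the jar itself (contact force between any of the fingers, the arm and jaw above 3 N or contact force between any of the fingers, the arm and jar above 3 N).
It fails at once if a bystander is shifted by more than 20 mm (distance of any of salt, pepper, tumbler0, tumbler1, tumbler2, mug_orange, mug_black from where it was at the start of the episode above 0.02 m).
It also fails if it takes over 72 s, if anything falls off the work surface, if the arm or the gripper's body presses on something with over 40 N, if the wrist force passes 120 N, or if a joint passes its speed limit or range.

## Working session

There is one attempt and no reset: what is moved stays moved. The work goes in short steps, Python scripts to look and compute and a tool call to move; the robot and the scene stay as the last step left them, time stands still between calls to the robot, and variables do not carry over. Pictures are saved under pics/ and viewed, at most 10 in all, crops included, and the job is handed in when it is done.

Besides the shell and the picture viewer there is one more tool, called as name(argument=value, ...) on one line, values as JSON. move_arm: Moves the arm, as the interface text tells. Its arguments: {"type":"object","properties":{"motion":{"type":"array"},"gripper":{"type":"number"}},"required":["motion"]}

```bash
mkdir -p pics; python3 - <<'E'
from bench import r
import cv2,numpy as np,pickle
print(r.state()); print(r.tip_extent)
d={}
for n in("scene","top"):
    s=r.snapshot(n);d[n]=s
    cv2.imwrite(f"pics/{n}0.png",s["image"][...,::-1]);print(n,s["camera_matrix"],s["eye"],s["orientation"],[k for k in s])
pickle.dump(d,open("s0.pkl","wb"))
E
```

```text
{'time_s': 0.0, 'qpos': array([ 1.18788133e+00,  3.59497306e-01,  1.51147030e+00,  1.30425938e-05,
        1.27249353e+00, -1.15112196e-01]), 'joint_vel': array([-0.00090562, -0.00049169, -0.00175936, -0.00235178, -0.00072191,
        0.00057131]), 'effort': array([ 2.10553776e-04, -5.27619052e+01, -2.78621221e+01, -3.60342628e-04,
        1.31704347e-02, -6.20146835e-06]), 'eef_pos': array([0.15852292, 0.57797676, 0.24144374]), 'orientation': array([-3.13973796e+00, -2.26988254e-04,  2.87378580e+00]), 'force': array([-0.59564782,  0.36855331, -0.41515059]), 'ft_torque': array([-0.0409135 ,  0.02042494, -0.02134262]), 'finger_force': 0.0, 'gripper_width': 0.08553819935772192}
0.011
scene [[453.45639626   0.         310.33006247]
 [  0.         453.45639626 243.33022579]
 [  0.           0.           1.        ]] [0.52402363 0.29539024 1.10324936] [ 3.01352408e-01  1.16684942e-03 -2.99110233e+00] ['image', 'camera_matrix', 'eye', 'orientation']
top [[504.69269708   0.         325.29562106]
 [  0.         504.69269708 233.49394622]
 [  0.           0.           1.        ]] [ 0.50658306 -0.01512485  1.33435695] [ 0.07883866  0.01751672 -1.58970339] ['image', 'camera_matrix', 'eye', 'orientation']
```

View pics/top0.png

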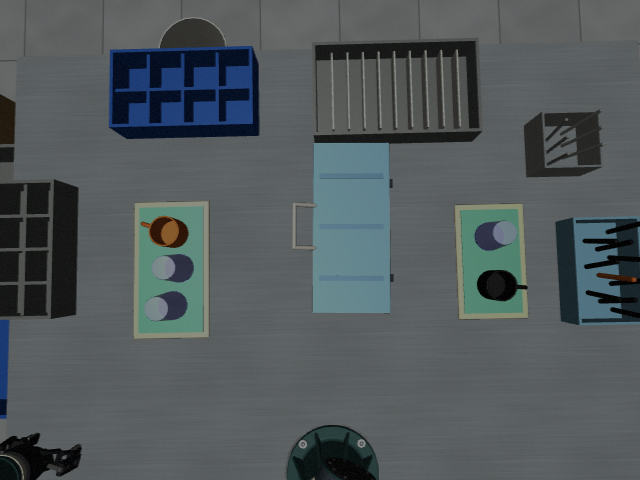

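View pics/scene0.png

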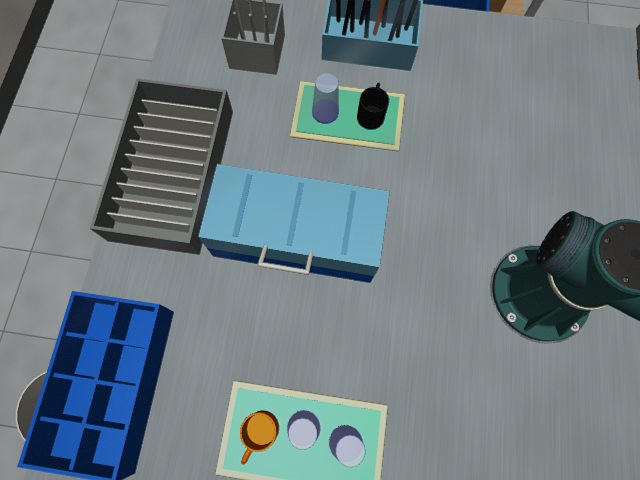

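The top view shows the lid with corners at (313,143), (389,143), (390,313) and (313,313). The bar is at column 294, rows 204–248, and case +x points up in the image. In the scene view the bar runs from about (261,264) to (311,271).

```bash
cat > h.py <<'E'
import numpy as np,pickle
from scipy.spatial.transform import Rotation as R
def ray(s,uv,z):
    K=s["camera_matrix"];p=np.linalg.inv(K)@[*uv,1]
    d=R.from_euler('xyz',s["orientation"]).as_matrix()@np.array([p[0],-p[1],-p[2]])
    e=np.array(s["eye"]);return e+d*(z-e[2])/d[2]
def proj(s,P):
    M=R.from_euler('xyz',s["orientation"]).as_matrix()
    c=(np.atleast_2d(P)-s["eye"])@M; c=c*[1,-1,-1]; q=c@s["camera_matrix"].T
    return q[:,:2]/q[:,2:]
E
python3 - <<'E'
from h import *
import cv2
d=pickle.load(open("s0.pkl","rb"));t=d["top"];s=d["scene"]
im=t["image"].astype(int);hsv=cv2.cvtColor(t["image"],cv2.COLOR_RGB2HSV)
m=((hsv[...,0]>90)&(hsv[...,0]<108)&(hsv[...,1]>60)&(hsv[...,2]>120)).astype(np.uint8);m[:, :290]=0;m[:,420:]=0;m[:130]=0;m[330:]=0
c=max(cv2.findContours(m,0,1)[0],key=cv2.contourArea);b=cv2.boxPoints(cv2.minAreaRect(c));print(b)
for p in b:print(ray(t,p,.16).round(4))
for p in[(294,204),(294,248)]:print('bar',ray(t,p,.18).round(4))
for p in[(261,264),(311,271)]:print('barS',ray(s,p,.18).round(4))
for p in [(217,165),(389,190),(379,267),(200,238)]:print('lidS',ray(s,p,.16).round(4))
E
```

```text
[[313. 143.]
 [389. 143.]
 [389. 312.]
 [313. 312.]]
[0.8154 0.0288 0.16  ]
[ 0.8111 -0.1509  0.16  ]
[ 0.4156 -0.1395  0.16  ]
[0.4187 0.0355 0.16  ]
bar [0.6679 0.0743 0.18  ]
bar [0.5663 0.0757 0.18  ]
barS [0.6638 0.0723 0.18  ]
barS [0.5576 0.0716 0.18  ]
lidS [ 0.8099 -0.1489  0.16  ]
lidS [ 0.4122 -0.1457  0.16  ]
lidS [0.4156 0.0362 0.16  ]
lidS [0.8095 0.0297 0.16  ]
```

move_arm(motion=[[[15.2, -16.8, 0.3], [0, 0, 2.9]], [[15.2, -16.8, 0.3], [0, 0, 2.9]], [[15.2, -16.8, 0.3], [0, 0, 2.9]], [[15.2, -16.8, 0.3], [0, 0, 2.9]], [[15.2, -16.8, 0.3], [0, 0, 2.9]], [[15.2, -16.8, 0.3], [0, 0, 2.9]], [[15.2, -16.8, 0.3], [0, 0, 2.9]], [[15.2, -16.8, 0.3], [0, 0, 2.9]], [[15.2, -16.8, 0.3], [0, 0, 2.9]], [[15.2, -16.8, 0.3], [0, 0, 2.9]], [[15.2, -16.8, 0.3], [0, 0, 2.9]], [[15.2, -16.8, 0.3], [0, 0, 2.9]], [[15.2, -16.8, 0.3], [0, 0, 2.9]], [[15.2, -16.8, 0.3], [0, 0, 2.9]], [[15.2, -16.8, 0.3], [0, 0, 2.9]], [[15.2, -16.8, 0.3], [0, 0, 2.9]], [[15.2, -16.8, 0.3], [0, 0, 2.9]], [[15.2, -16.8, 0.3], [0, 0, 2.9]], [[15.2, -16.8, 0.3], [0, 0, 2.9]], [[15.2, -16.8, 0.3], [0, 0, 2.9]]], gripper=40)

```text
time_s: 1.77
eef_pos: [0.6134, 0.0755, 0.2507]
orientation: [3.141, -0.002, 3.127]
force: [0.2, 0.3, -0.1]
gripper_width: 0.0342
finger_force: 0.0
```

```bash
python3 - <<'E'
from bench import r
import cv2
s=r.state();print(s["eef_pos"],s["orientation"],s["gripper_width"],s["qpos"])
w=r.snapshot("wrist");print(w["camera_matrix"],w["hand_eye"]);cv2.imwrite("pics/w1.png",w["image"][...,::-1])
E
```

```text
[0.61344635 0.07545947 0.25069869] [ 3.14106661e+00 -2.09506496e-03  3.12709404e+00] 0.03424623885678754 [ 1.03456627e-02  3.78656286e-01  1.45730952e+00  5.98518721e-04
  1.30770824e+00 -1.54610775e+00]
[[431.50350338   0.         314.9025651 ]
 [  0.         431.50350338 246.66284315]
 [  0.           0.           1.        ]] [[-5.06531819e-04  9.62967058e-01  2.69618600e-01  6.70669510e-02]
 [ 9.99999862e-01  4.49557864e-04  2.73061040e-04  4.73591957e-05]
 [ 1.41739625e-04  2.69618701e-01 -9.62967152e-01 -1.30948001e-01]
 [ 0.00000000e+00  0.00000000e+00  0.00000000e+00  1.00000000e+00]]
```

View pics/w1.png

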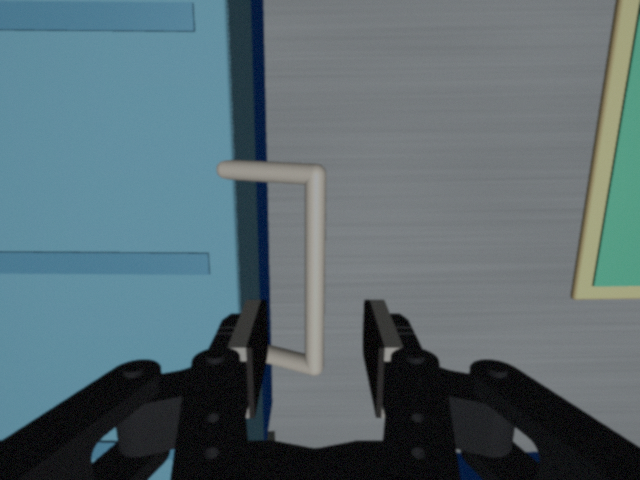

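The wrist view shows the bar at column 314, rows 168–373, centred between the fingers. Computing its middle puts it right under the TCP, so I'll descend and grip.

move_arm(motion=[[[0, 0, -1.2], [0, 0, 0]], [[0, 0, -2.3], [0, 0, 0]], [[0, 0, -2.6], [0, 0, 0]], [[0, 0, -2.6], [0, 0, 0]]])

```text
time_s: 2.15
eef_pos: [0.6113, 0.0758, 0.1706]
orientation: [-3.141, -0.007, 3.129]
force: [0.1, 0.5, 0.5]
gripper_width: 0.034
finger_force: 0.0
```

move_arm(motion=[[[0, 0, 0], [0, 0, 0]], [[0, 0, 0], [0, 0, 0]], [[0, 0, 0], [0, 0, 0]], [[0, 0, 0], [0, 0, 0]], [[0, 0, 0], [0, 0, 0]], [[0, 0, 0], [0, 0, 0]]], gripper=0)

```text
time_s: 2.65
eef_pos: [0.6159, 0.0752, 0.1753]
orientation: [3.141, 0.003, 3.127]
force: [-1.1, 4.0, 6.7]
gripper_width: 0.0076
finger_force: 59.0
```

```bash
python3 - <<'E'
import numpy as np
for th in np.arange(0,1.81,.1):
    a=.4417+th; y=.2456*(np.cos(a)-np.cos(.4417)); z=.2456*(np.sin(a)-np.sin(.4417))
    print(round(th,2),round(y/.03+0,2), round(z/.03,2), round(-y*.015/.03,2))
E
```

```text
0.0 0.0 0.0 -0.0
0.1 -0.39 0.72 0.01
0.2 -0.84 1.4 0.01
0.3 -1.36 2.03 0.02
0.4 -1.95 2.61 0.03
0.5 -2.58 3.12 0.04
0.6 -3.27 3.57 0.05
0.7 -3.99 3.94 0.06
0.8 -4.76 4.25 0.07
0.9 -5.54 4.47 0.08
1.0 -6.35 4.62 0.1
1.1 -7.16 4.68 0.11
1.2 -7.98 4.67 0.12
1.3 -8.79 4.57 0.13
1.4 -9.59 4.39 0.14
1.5 -10.37 4.13 0.16
1.6 -11.12 3.8 0.17
1.7 -11.82 3.39 0.18
1.8 -12.49 2.91 0.19
```

move_arm(motion=[[[0, -0.2, 0.36], [0, 0, 0]], [[0, -0.39, 0.72], [0, 0, 0]], [[0, -0.61, 1.07], [0, 0, 0]], [[0, -0.84, 1.4], [0, 0, 0]], [[0, -1.1, 1.72], [0, 0, 0]], [[0, -1.36, 2.03], [0, 0, 0]], [[0, -1.65, 2.32], [0, 0, 0]], [[0, -1.95, 2.61], [0, 0, 0]]])

```text
time_s: 3.32
eef_pos: [0.6147, 0.0183, 0.2536]
orientation: [3.137, 0.001, 3.127]
force: [-3.0, 7.2, 3.8]
gripper_width: 0.0077
finger_force: 58.4
```

move_arm(motion=[[[0, -0.31, 0.27], [0, 0, 0]], [[0, -0.63, 0.51], [0, 0, 0]], [[0, -0.97, 0.75], [0, 0, 0]], [[0, -1.32, 0.96], [0, 0, 0]], [[0, -1.68, 1.15], [0, 0, 0]], [[-0.05, -2.04, 1.33], [0, 0, 0]], [[-0.05, -2.42, 1.49], [0, 0, 0]], [[-0.05, -2.81, 1.64], [0, 0, 0]], [[-0.05, -3.2, 1.76], [0, 0, 0]], [[-0.05, -3.59, 1.86], [0, 0, 0]], [[-0.05, -4.0, 1.95], [0, 0, 0]], [[-0.05, -4.4, 2.01], [0, 0, 0]], [[-0.1, -4.8, 2.05], [0, 0, 0]], [[-0.1, -5.21, 2.07], [0, 0, 0]], [[-0.1, -5.62, 2.07], [0, 0, 0]], [[-0.1, -6.03, 2.06], [0, 0, 0]], [[-0.1, -6.44, 2.02], [0, 0, 0]], [[-0.1, -6.84, 1.96], [0, 0, 0]]])

```text
time_s: 4.82
eef_pos: [0.6103, -0.1903, 0.3107]
orientation: [-3.141, -0.002, 3.126]
force: [-5.1, 1.0, 4.1]
gripper_width: 0.0075
finger_force: 64.9
```

move_arm(motion=[[[0, -0.4, -0.08], [0, 0, 0]], [[0, -0.8, -0.18], [0, 0, 0]], [[0, -1.19, -0.3], [0, 0, 0]], [[0, -1.58, -0.44], [0, 0, 0]], [[0, -1.95, -0.6], [0, 0, 0]], [[0, -2.33, -0.77], [0, 0, 0]], [[0, -2.68, -0.97], [0, 0, 0]], [[0, -3.03, -1.18], [0, 0, 0]], [[0, -3.3, -1.35], [0, 0, 0]], [[0, -3.3, -1.35], [0, 0, 0]]])

```text
time_s: 5.65
eef_pos: [0.6087, -0.2902, 0.2672]
orientation: [3.141, -0.007, 3.125]
force: [-7.6, -0.4, -0.7]
gripper_width: 0.0075
finger_force: 66.2
```

move_arm(motion=[[[0, 0, 0], [0, 0, 0]], [[0, 0, 0], [0, 0, 0]], [[0, 0, 0], [0, 0, 0]], [[0, 0, 1], [0, 0, 0]], [[0, 0, 2], [0, 0, 0]], [[0, 0, 3], [0, 0, 0]]], gripper=40)

```text
time_s: 6.15
eef_pos: [0.6121, -0.2878, 0.361]
orientation: [-3.142, 0.0, 3.128]
force: [1.4, -0.6, -0.2]
gripper_width: 0.0339
finger_force: 0.0
```

move_arm(motion=[[[-1, 1.3, 0], [0, 0, -1.2]], [[-2, 2.6, 0], [0, 0, -2.4]], [[-2.5, 3.5, 0], [0, 0, -3.6]], [[-3, 4.5, 0], [0, 0, -4.8]], [[-3.5, 5.5, 0], [0, 0, -6]], [[-4, 6.5, 0], [0, 0, -7.2]], [[-4, 7.5, 0], [0, 0, -8.4]], [[-4, 7.7, 0], [0, 0, -9.6]], [[-4, 7.7, 0], [0, 0, -10.8]], [[-4, 7.7, 0], [0, 0, -12]], [[-4, 7.7, 0], [0, 0, -13.2]], [[-4, 7.7, 0], [0, 0, -14.4]], [[-4, 7.7, 0], [0, 0, -15.6]], [[-4, 7.7, 0], [0, 0, -16.8]], [[-4, 7.7, 0], [0, 0, -18]], [[-4, 7.7, 0], [0, 0, -18]], [[-4, 7.7, 0], [0, 0, -18]], [[-4, 7.7, 0], [0, 0, -18]]], gripper=100)

```text
time_s: 7.65
eef_pos: [0.492, -0.057, 0.3602]
orientation: [3.141, 0.0, 1.559]
force: [0.4, 0.3, -0.9]
gripper_width: 0.0856
finger_force: 0.0
```

```bash
python3 - <<'E'
from bench import r
import cv2,pickle,numpy as np
s=r.state();print(s["eef_pos"],s["orientation"],s["gripper_width"],s["qpos"])
w=r.snapshot("wrist");t=r.snapshot("top");c=r.snapshot("scene")
pickle.dump((s,w,t,c),open("s1.pkl","wb"))
cv2.imwrite("pics/w2.png",w["image"][...,::-1])
a=cv2.resize(t["image"][130:330,280:420],None,fx=2.5,fy=2.5,interpolation=2)
cv2.imwrite("pics/t2.png",np.ascontiguousarray(a[...,::-1]))
E
```

```text
[ 0.49201364 -0.05701064  0.36021116] [3.14072874e+00 1.78586381e-04 1.55946940e+00] 0.08557685389256295 [-2.54942121e-01  1.12820663e-01  1.55055337e+00  3.52287151e-05
  1.47733714e+00 -2.43618546e-01]
```

View pics/w2.png

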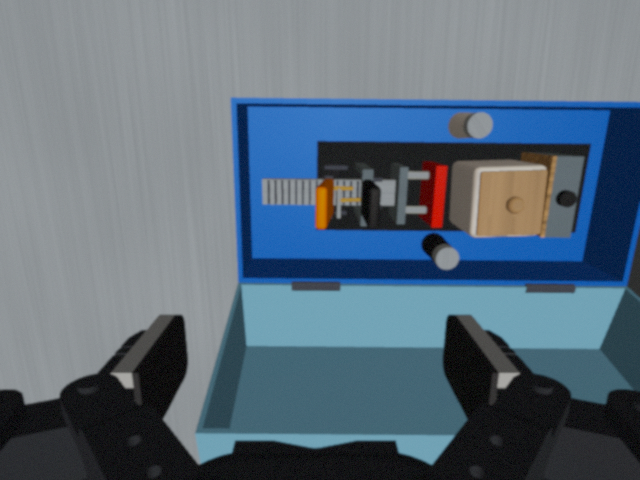

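View pics/t2.png

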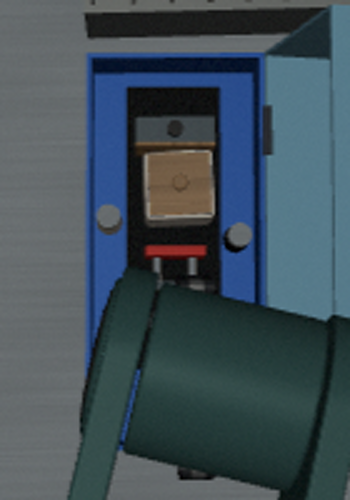

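The wrist view shows the open case and lid. The trigger is at about (325,203), the grip (371,204), the jaw (435,195), the jar (498,200) and the stop (555,195). I'll zoom in and overlay model predictions.

```bash
cat >> h.py <<'E'
def wcam(s,w):
    T=np.eye(4);T[:3,:3]=R.from_euler('xyz',s["orientation"]).as_matrix();T[:3,3]=s["eef_pos"]
    C=T@w["hand_eye"]
    return dict(camera_matrix=w["camera_matrix"],eye=C[:3,3],orientation=R.from_matrix(C[:3,:3]).as_euler('xyz'))
E
python3 - <<'E'
from h import *
import cv2
s,w,t,c=pickle.load(open("s1.pkl","rb"));W=wcam(s,w)
im=np.ascontiguousarray(w["image"][140:250,240:600,::-1])
cv2.imwrite("pics/w2z.png",cv2.resize(im,None,fx=2.2,fy=2.2,interpolation=2))
for n,p,z in[("corner near+y",(233,98),.075),("far +y?",(640,99),.075),("inner nr -y",(241,283),.075),
 ("trig TL",(316,178),.141),("trig",(325,204),.141),("grip",(374,204),.14),("jaw top front",(447,164),.074),("jaw tf2",(447,226),.074)]:
    print(n,ray(W,p,z).round(4))
E
```

```text
corner near+y [0.4198 0.0366 0.075 ]
far +y? [0.7918 0.0313 0.075 ]
inner nr -y [ 0.4166 -0.1431  0.075 ]
trig TL [ 0.4946 -0.0293  0.141 ]
trig [ 0.5018 -0.0506  0.141 ]
grip [ 0.5421 -0.0512  0.14  ]
jaw top front [ 0.6197 -0.0253  0.074 ]
jaw tf2 [ 0.624  -0.0859  0.074 ]
```

View pics/w2z.png

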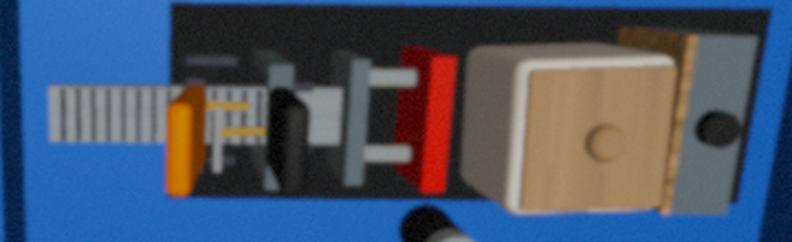

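```bash
python3 - <<'E'
from h import *
s,w,t,c=pickle.load(open("s1.pkl","rb"));W=wcam(s,w)
f=lambda u,v:(240+u/2.2,140+v/2.2)
for n,p,z in[("trig",f(179,147),.141),("trig rear lo",f(167,192),.141),("trig rear hi",f(170,102),.141),("grip front lo",f(305,188),.14),("grip c",f(294,145),.14),("jaw f hi",f(457,58),.074),("jaw f lo",f(446,190),.074),
 ("jar TL",f(517,62),.081),("jar BL",f(516,210),.081),("jar TR",f(675,56),.081),("jar BR",f(665,210),.081),("cork",f(695,40),.071),("cork lo",f(672,212),.071),("stop back",f(755,38),.071)]:
    print(n,ray(W,p,z).round(4))
t["image"]; g=lambda u,v:(280+u/2.5,130+v/2.5)
for n,p,z in[("T jaw L",g(146,246),.074),("T jaw R",g(206,246),.074),("T jar nl",g(147,217),.081),("T jar nr",g(213,213),.081),("T jar fl",g(144,152),.081),("T jar fr",g(213,150),.081),("T cork",g(136,146),.071),("Tcork r",g(215,144),.071)]:
    print(n,ray(t,p,z).round(4))
E
```

```text
trig [ 0.4988 -0.0529  0.141 ]
trig rear lo [ 0.4941 -0.0701  0.141 ]
trig rear hi [ 0.4956 -0.0361  0.141 ]
grip front lo [ 0.5464 -0.0694  0.14  ]
grip c [ 0.5418 -0.0528  0.14  ]
jaw f hi [ 0.6206 -0.0275  0.074 ]
jaw f lo [ 0.6198 -0.0862  0.074 ]
jar TL [ 0.6442 -0.0289  0.081 ]
jar BL [ 0.6495 -0.0941  0.081 ]
jar TR [ 0.7114 -0.0271  0.081 ]
jar BR [ 0.716  -0.0949  0.081 ]
cork [ 0.7245 -0.0213  0.071 ]
cork lo [ 0.7247 -0.0985  0.071 ]
stop back [ 0.7504 -0.0208  0.071 ]
T jaw L [ 0.6187 -0.028   0.074 ]
T jaw R [ 0.6175 -0.0881  0.074 ]
T jar nl [ 0.6471 -0.0296  0.081 ]
T jar nr [ 0.6498 -0.0955  0.081 ]
T jar fl [ 0.7127 -0.0279  0.081 ]
T jar fr [ 0.7133 -0.0971  0.081 ]
T cork [ 0.7207 -0.0201  0.071 ]
Tcork r [ 0.721  -0.0999  0.071 ]
```

move_arm(motion=[[[1.2, 0.12, -0.5], [0, 0, 0]], [[1.2, 0.12, -1.5], [0, 0, 0]], [[1.2, 0.12, -2.7], [0, 0, 0]], [[1.2, 0.12, -3.9], [0, 0, 0]], [[1.2, 0.12, -5], [0, 0, 0]], [[1.2, 0.12, -5.6], [0, 0, 0]], [[1.2, 0.12, -6], [0, 0, 0]], [[1.2, 0.12, -6], [0, 0, 0]]])

```text
time_s: 8.47
eef_pos: [0.5257, -0.053, 0.1769]
orientation: [-3.136, -0.001, 1.557]
force: [-0.4, 0.6, -0.1]
gripper_width: 0.0852
finger_force: 0.0
```

```bash
python3 - <<'E'
from bench import r
from h import *
import cv2
s=r.state();print(s["eef_pos"],s["orientation"])
w=r.snapshot("wrist");cv2.imwrite("pics/w3.png",w["image"][...,::-1])
W=wcam(s,w);pickle.dump((s,w),open("s2.pkl","wb"))
x=.5415
print(proj(W,[[.4945,-.0535,.141],[.5465,-.0535,.14]]))
E
```

```text
[ 0.525678   -0.05304942  0.17693597] [-3.13586518e+00 -1.26799971e-03  1.55694887e+00]
[[237.65056829 298.66893569]
 [362.49007111 296.35379122]]
```

View pics/w3.png

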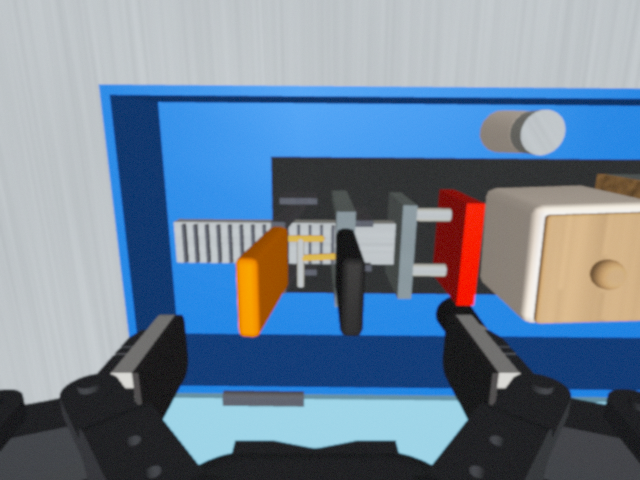

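Close up, the blade's top rear edge is at column 238 and the grip's front edge at column 362, row ~296. Both match the predictions of 237.7 and 362.5, so I'll descend and make the first squeeze.

move_arm(motion=[[[0, 0, -0.8], [0, 0, 0]], [[0, 0, -1.6], [0, 0, 0]], [[0, 0, -2.1], [0, 0, 0]], [[0, 0, -2.35], [0, 0, 0]], [[0, 0, -2.35], [0, 0, 0]], [[0.18, 0, -2.35], [0, 0, 0]], [[0.18, 0, -2.35], [0, 0, 0]]])

```text
time_s: 9.1
eef_pos: [0.5351, -0.0538, 0.1108]
orientation: [3.139, 0.0, 1.556]
force: [-0.6, -0.0, -1.4]
gripper_width: 0.085
finger_force: 1.1
```

move_arm(motion=[[[0, 0, 0], [0, 0, 0]], [[0, 0, 0], [0, 0, 0]], [[0, 0, 0], [0, 0, 0]], [[0, 0, 0], [0, 0, 0]], [[0, 0, 0], [0, 0, 0]], [[0, 0, 0], [0, 0, 0]], [[0, 0, 0], [0, 0, 0]], [[0, 0, 0], [0, 0, 0]], [[0, 0, 0], [0, 0, 0]], [[0, 0, 0], [0, 0, 0]], [[0, 0, 0], [0, 0, 0]], [[0, 0, 0], [0, 0, 0]]], gripper=0)

```text
time_s: 10.1
eef_pos: [0.5349, -0.0532, 0.11]
orientation: [3.139, -0.0, 1.556]
force: [3.9, 2.5, 1.7]
gripper_width: 0.0222
finger_force: 60.2
```

move_arm(motion=[[[-0.1, 0, 0], [0, 0, 0]], [[-0.1, 0, 0], [0, 0, 0]], [[-0.1, 0, 0], [0, 0, 0]], [[-0.1, 0, 0], [0, 0, 0]], [[-0.1, 0, 0], [0, 0, 0]], [[-0.1, 0, 0], [0, 0, 0]], [[-0.1, 0, 0], [0, 0, 0]], [[-0.1, 0, 0], [0, 0, 0]], [[-0.1, 0, 0], [0, 0, 0]], [[-0.1, 0, 0], [0, 0, 0]], [[-0.1, 0, 0], [0, 0, 0]], [[-0.1, 0, 0], [0, 0, 0]]], gripper=100)

```text
time_s: 11.1
eef_pos: [0.5303, -0.0535, 0.1094]
orientation: [3.141, 0.0, 1.556]
force: [-0.0, -0.6, 0.0]
gripper_width: 0.0858
finger_force: 0.0
```

```bash
cat > look.py <<'E'
from bench import r
from h import *
import cv2
s=r.state();w=r.snapshot("wrist");W=wcam(s,w);t=w["image"]
h=cv2.cvtColor(t,cv2.COLOR_RGB2HSV).astype(int)
red=((h[...,0]<4)|(h[...,0]>176))&(h[...,1]>180)&(h[...,2]>80)
ys,xs=np.nonzero(red)
print(s["time_s"],s["gripper_width"],s["finger_force"],"red px",len(xs),"cols",xs.min(),xs.max())
for y in np.percentile(ys,[30,70]).astype(int):
    u=xs[ys==y].max();print("jaw front top x",ray(W,(u,y),.074).round(4))
import sys
cv2.imwrite(f"pics/l{s['time_s']:.1f}.png",t[...,::-1])
E
python3 look.py
```

```text
11.1 0.08577060185861247 0.0 red px 7767 cols 463 546
jaw front top x [ 0.6235 -0.0367  0.074 ]
jaw front top x [ 0.6229 -0.0549  0.074 ]
```

move_arm(motion=[[[0.1, 0, 0], [0, 0, 0]], [[0.1, 0, 0], [0, 0, 0]], [[0.1, 0, 0], [0, 0, 0]], [[0.1, 0, 0], [0, 0, 0]], [[0.1, 0, 0], [0, 0, 0]], [[0.1, 0, 0], [0, 0, 0]], [[0.1, 0, 0], [0, 0, 0]], [[0.1, 0, 0], [0, 0, 0]], [[0.1, 0, 0], [0, 0, 0]], [[0.1, 0, 0], [0, 0, 0]], [[0.1, 0, 0], [0, 0, 0]]], gripper=0)

```text
time_s: 12.07
eef_pos: [0.5348, -0.0532, 0.1096]
orientation: [3.139, -0.001, 1.556]
force: [5.5, 1.7, 0.1]
gripper_width: 0.022
finger_force: 60.5
```

```bash
python3 look.py
```

```text
12.0667 0.02197441454682622 60.46914744190872 red px 8757 cols 474 560
jaw front top x [ 0.6338 -0.0379  0.074 ]
jaw front top x [ 0.6332 -0.0579  0.074 ]
```

move_arm(motion=[[[-0.1, 0, 0], [0, 0, 0]], [[-0.1, 0, 0], [0, 0, 0]], [[-0.1, 0, 0], [0, 0, 0]], [[-0.1, 0, 0], [0, 0, 0]], [[-0.1, 0, 0], [0, 0, 0]], [[-0.1, 0, 0], [0, 0, 0]], [[-0.1, 0, 0], [0, 0, 0]], [[-0.1, 0, 0], [0, 0, 0]], [[-0.1, 0, 0], [0, 0, 0]], [[-0.1, 0, 0], [0, 0, 0]], [[-0.1, 0, 0], [0, 0, 0]], [[-0.1, 0, 0], [0, 0, 0]]], gripper=100)

```text
time_s: 13.12
eef_pos: [0.5302, -0.0535, 0.1094]
orientation: [3.142, 0.0, 1.556]
force: [0.0, 0.1, -0.2]
gripper_width: 0.0854
finger_force: 0.0
```

```bash
python3 look.py
```

```text
13.1167 0.08537322119335893 0.0 red px 8767 cols 476 564
jaw front top x [ 0.6305 -0.0377  0.074 ]
jaw front top x [ 0.6299 -0.0572  0.074 ]
```

move_arm(motion=[[[0.1, 0, 0], [0, 0, 0]], [[0.1, 0, 0], [0, 0, 0]], [[0.1, 0, 0], [0, 0, 0]], [[0.1, 0, 0], [0, 0, 0]], [[0.1, 0, 0], [0, 0, 0]], [[0.1, 0, 0], [0, 0, 0]], [[0.1, 0, 0], [0, 0, 0]], [[0.1, 0, 0], [0, 0, 0]], [[0.1, 0, 0], [0, 0, 0]], [[0.1, 0, 0], [0, 0, 0]], [[0.1, 0, 0], [0, 0, 0]]], gripper=0)

```text
time_s: 14.08
eef_pos: [0.5349, -0.0532, 0.1096]
orientation: [3.139, -0.001, 1.555]
force: [5.0, 1.8, -1.3]
gripper_width: 0.0221
finger_force: 60.5
```

move_arm(motion=[[[-0.1, 0, 0], [0, 0, 0]], [[-0.1, 0, 0], [0, 0, 0]], [[-0.1, 0, 0], [0, 0, 0]], [[-0.1, 0, 0], [0, 0, 0]], [[-0.1, 0, 0], [0, 0, 0]], [[-0.1, 0, 0], [0, 0, 0]], [[-0.1, 0, 0], [0, 0, 0]], [[-0.1, 0, 0], [0, 0, 0]], [[-0.1, 0, 0], [0, 0, 0]], [[-0.1, 0, 0], [0, 0, 0]], [[-0.1, 0, 0], [0, 0, 0]], [[-0.1, 0, 0], [0, 0, 0]]], gripper=100)

```text
time_s: 15.08
eef_pos: [0.5302, -0.0535, 0.1094]
orientation: [3.142, 0.0, 1.556]
force: [-0.5, -0.2, -0.3]
gripper_width: 0.0857
finger_force: 0.0
```

move_arm(motion=[[[0.1, 0, 0], [0, 0, 0]], [[0.1, 0, 0], [0, 0, 0]], [[0.1, 0, 0], [0, 0, 0]], [[0.1, 0, 0], [0, 0, 0]], [[0.1, 0, 0], [0, 0, 0]], [[0.1, 0, 0], [0, 0, 0]], [[0.1, 0, 0], [0, 0, 0]], [[0.1, 0, 0], [0, 0, 0]], [[0.1, 0, 0], [0, 0, 0]], [[0.1, 0, 0], [0, 0, 0]], [[0.1, 0, 0], [0, 0, 0]]], gripper=0)

```text
time_s: 16.0
eef_pos: [0.5348, -0.0532, 0.1096]
orientation: [3.139, -0.001, 1.556]
force: [5.8, 2.0, -1.2]
gripper_width: 0.0225
finger_force: 59.9
```

```bash
python3 look.py
```

```text
16.0 0.022539354715126386 59.93112134048715 red px 9608 cols 497 593
jaw front top x [ 0.6472 -0.0381  0.074 ]
jaw front top x [ 0.6465 -0.0581  0.074 ]
```

move_arm(motion=[[[-0.1, 0, 0], [0, 0, 0]], [[-0.1, 0, 0], [0, 0, 0]], [[-0.1, 0, 0], [0, 0, 0]], [[-0.1, 0, 0], [0, 0, 0]], [[-0.1, 0, 0], [0, 0, 0]], [[-0.1, 0, 0], [0, 0, 0]], [[-0.1, 0, 0], [0, 0, 0]], [[-0.1, 0, 0], [0, 0, 0]], [[-0.1, 0, 0], [0, 0, 0]], [[-0.1, 0, 0], [0, 0, 0]], [[-0.1, 0, 0], [0, 0, 0]], [[-0.1, 0, 0], [0, 0, 0]]], gripper=100)

```text
time_s: 17.05
eef_pos: [0.5302, -0.0535, 0.1094]
orientation: [3.142, 0.0, 1.556]
force: [-0.7, 0.8, 0.1]
gripper_width: 0.0855
finger_force: 0.0
```

```bash
python3 look.py; ls pics
```

```text
17.05 0.08548654603669349 0.0 red px 9753 cols 501 599
jaw front top x [ 0.6442 -0.0383  0.074 ]
jaw front top x [ 0.644  -0.0579  0.074 ]
l11.1.png
l12.1.png
l13.1.png
l16.0.png
l17.1.png
scene0.png
t2.png
top0.png
w1.png
w2.png
w2z.png
w3.png
```

View pics/l17.1.png

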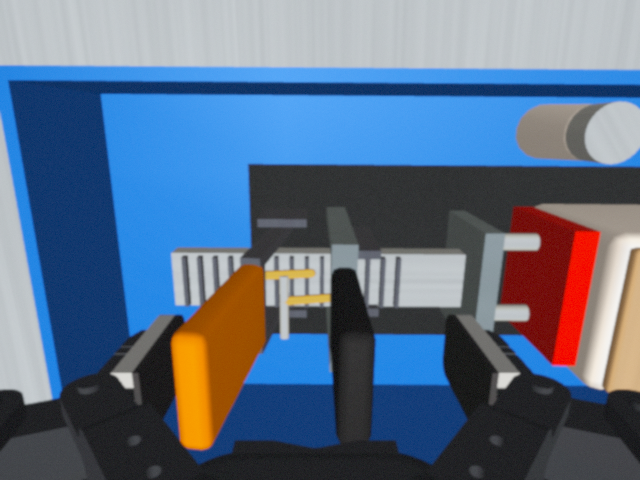

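The jaw's front edge is at column 598 and the jar's near edge just beyond it, about 5 mm away. The grey rod plate is at columns 450–503. Pumps 5 and 6 follow.

move_arm(motion=[[[0.1, 0, 0], [0, 0, 0]], [[0.1, 0, 0], [0, 0, 0]], [[0.1, 0, 0], [0, 0, 0]], [[0.1, 0, 0], [0, 0, 0]], [[0.1, 0, 0], [0, 0, 0]], [[0.1, 0, 0], [0, 0, 0]], [[0.1, 0, 0], [0, 0, 0]], [[0.1, 0, 0], [0, 0, 0]], [[0.1, 0, 0], [0, 0, 0]], [[0.1, 0, 0], [0, 0, 0]], [[0.1, 0, 0], [0, 0, 0]]], gripper=0)

```text
time_s: 18.02
eef_pos: [0.5348, -0.0532, 0.1096]
orientation: [3.139, -0.001, 1.556]
force: [4.9, 1.8, -0.1]
gripper_width: 0.0224
finger_force: 60.1
```

```bash
python3 look.py
```

```text
18.0167 0.022406353864860597 60.13144499855116 red px 9309 cols 511 601
jaw front top x [ 0.65   -0.0377  0.074 ]
jaw front top x [ 0.6496 -0.0591  0.074 ]
```

move_arm(motion=[[[-0.1, 0, 0], [0, 0, 0]], [[-0.1, 0, 0], [0, 0, 0]], [[-0.1, 0, 0], [0, 0, 0]], [[-0.1, 0, 0], [0, 0, 0]], [[-0.1, 0, 0], [0, 0, 0]], [[-0.1, 0, 0], [0, 0, 0]], [[-0.1, 0, 0], [0, 0, 0]], [[-0.1, 0, 0], [0, 0, 0]], [[-0.1, 0, 0], [0, 0, 0]], [[-0.1, 0, 0], [0, 0, 0]], [[-0.1, 0, 0], [0, 0, 0]], [[-0.1, 0, 0], [0, 0, 0]]], gripper=100)

```text
time_s: 19.07
eef_pos: [0.5303, -0.0535, 0.1094]
orientation: [3.141, 0.0, 1.556]
force: [0.0, 0.3, 0.3]
gripper_width: 0.0854
finger_force: 0.0
```

```bash
python3 look.py
```

```text
19.0667 0.08536763554869821 0.0 red px 9975 cols 515 613
jaw front top x [ 0.6503 -0.038   0.074 ]
jaw front top x [ 0.6496 -0.0584  0.074 ]
```

move_arm(motion=[[[0.1, 0, 0], [0, 0, 0]], [[0.1, 0, 0], [0, 0, 0]], [[0.1, 0, 0], [0, 0, 0]], [[0.1, 0, 0], [0, 0, 0]], [[0.1, 0, 0], [0, 0, 0]], [[0.1, 0, 0], [0, 0, 0]], [[0.1, 0, 0], [0, 0, 0]], [[0.1, 0, 0], [0, 0, 0]], [[0.1, 0, 0], [0, 0, 0]], [[0.1, 0, 0], [0, 0, 0]], [[0.1, 0, 0], [0, 0, 0]]], gripper=0)

```text
time_s: 20.03
eef_pos: [0.5348, -0.0531, 0.1096]
orientation: [3.139, -0.001, 1.556]
force: [5.5, 2.7, -1.1]
gripper_width: 0.0223
finger_force: 60.2
```

```bash
python3 look.py; python3 - <<'E'
import cv2,glob,numpy as np
a=cv2.imread("pics/l17.1.png")[190:400,160:640]
f=sorted(glob.glob("pics/l*.png"),key=lambda s:float(s[6:-4]))[-1]
print(f);b=cv2.imread(f)[190:400,160:640]
cv2.imwrite("pics/cmp.png",np.vstack([a,b]))
E
```

```text
20.0333 0.02225059772518288 60.24526453809813 red px 8361 cols 514 601
jaw front top x [ 0.6503 -0.0372  0.074 ]
jaw front top x [ 0.6495 -0.0612  0.074 ]
pics/l20.0.png
```

View pics/cmp.png

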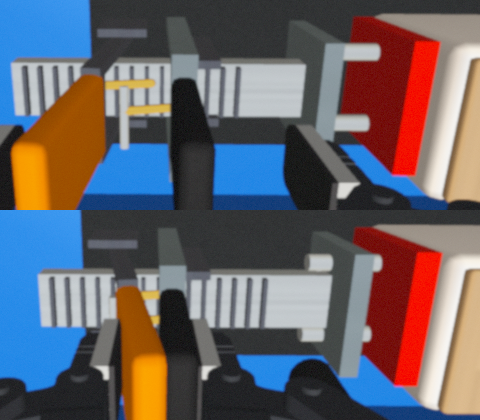

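The comparison shows the jaw stopped at x ≈ 0.650 since pump 5. The rods stick out behind the plate, so the spring is in about 11 mm (~12 N), with the trigger fully in. I'm handing in now, still holding.

```bash
python3 -c "
from bench import r
print(r.sign_off())"
```

```text
the job is handed in; nothing more can be done
None
```

I handed the job in at about 20 s with the trigger held fully squeezed and the jar clamped against the cork stop at about 12 N (spring in about 11 mm); I let go of the lid at about 1.76 rad and saw it standing open afterwards, but did not re-measure its angle, and sign-off returned no verdict.

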